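# Set the lid press's height stop to a takeaway cup

## Robot

A 6-joint arm with a two-finger parallel gripper is mounted at the origin on the work surface. World frame = base frame: x ahead of the robot, y to its left, z up, the work surface at z = 0. Lengths are in m, angles in rad, forces in N, time in s.
With the tool pointing down it reaches from about 0.35 to 0.775 m from the base axis. Payload 7.3 kg.
Tool frame: the origin (TCP) lies between the finger pads; the fingertips stand 8 mm ahead of it and the grasp point (between the pads) lies 11 mm behind it (robot.nose_length is the distance from the TCP to the fingertips, in m); z points along the fingers, y is the line along which they close (so a half turn about z gives the same grasp; the last joint's range is limited). The gripper opens to 92 mm and grips with 3 to 60 N. Pads are 19 mm wide; open, the fingers measure 130 mm over their backs; the gripper's body (75 mm by 190 mm) begins 47 mm behind the grasp point.
Start: joints at [1.177, 0.342, 1.524, -0, 1.275, -0.146], TCP at [0.129, 0.509, 0.235] pointing down, gripper open.
Joint ranges: [-2.53, 2.53], [-0.77, 2.02], [0.04, 2.7], [-1, 4.14], [0.28, 2.66], [-3.11, 3.11]. Speed limits (rad/s): [2.57, 2.57, 3.14, 3.14, 3.14, 3.14].

## Interface

Orientations are given as [roll, pitch, yaw] about the fixed x, y, z axes, in that order (R = Rz(yaw) Ry(pitch) Rx(roll)).
In Python, from cell import robot gives the robot as it stands. The module is installed in compiled form; this text tells all that it offers.
- The arm moves only by the shell command python3 -m jog 'ROWS' [FORCE]. ROWS is JSON, a list that holds one entry, the list of rows, each a list of 5 numbers: the gripper's target within -1 to 1 (fully open at 1, half-way at 0, shut at -1), then the shift along the tool's x, y, z in m, then the turn about the tool's z in rad. A call has 1 to 5 rows; each row is the pose to reach, as a shift and turn from the pose commanded when the call began, along the tool's axes at that moment; what a row does not reach only later rows make up. A row lasts 1/12 s, in which the tool goes at most 41.7 mm and 7.16 degrees, less where a joint would pass 70% of its speed; a pose out of reach is approached as far as the arm can. A call with a gripper value outside its range is refused whole. The fingers move at their own pace and stop on an object; FORCE is the grip in N (left out, the last holds). Time passes only in rows, so rows that repeat a pose let the fingers close. It gives the time, the measured TCP pose, the force, the opening and the grip force at its end, in the units of the state.
- robot.observe(): the state, without advancing time (a new reading comes with each control period).
- robot.read_camera(name): name is "side" or "top" or "wrist"; returns the picture (400x640x3 uint8, red, green, blue); there is no depth.
- robot.camera_model(name): a dict with "camera_matrix" (3x3 intrinsics, pixels), "dist_coeffs" ([k1, k2, p1, p2, k3] as OpenCV has them; the pictures are not rectified), "position" and "attitude" of the camera in the world; the wrist camera has in their place "mount" (4x4, takes a point from camera to tool coordinates, whose origin is the TCP and whose axes are the flange's). Camera axes: x right, y down, z forward; pixel columns grow to the right and rows downward; lengths in m; the calibration is good to about 2 mm. A picture is of the moment at which its call begins: read the wrist's pose just before it. camera_model takes no time and is no camera call.
- robot.hand_in(): hands the job in; it is judged then, once.
The state is a dict: "time": time; "qpos": joint angles; "qvel": joint speeds; "joint_efforts": joint torques, N m; "tool_pos": TCP position; "tool_rot": TCP orientation; "contact_force": force on the tool from outside, world axes, zero at the start; "torque": the same for the moment, N m; "opening": finger opening in m; "grip_force": force on a finger pad.
Only numpy, scipy, OpenCV 4.12 (cv2) and the standard library are available. Lean on these libraries where they do the work, as an engineer would, in place of code of your own. Each camera call takes 0.05 s, during which the arm holds its last target. There are 200 camera calls.

## Task

Set the height stop of the cup-lid press to the lidded paper cup that stands under it: swing the orange clamp lever open to free the stop rod, push the rod gently down by its black knob until its rubber foot rests on the lid, then swing the clamp lever fully back to lock it there. Do not crush or shift the cup, and leave the other things on the counter alone.

Things in the scene. Friction and masses are not known exactly. Their poses are not given: they have to be found in the camera images.
- stand: The lid press, fixed on the counter: base plate 170 x 225 x 12 mm (x -85 to 85, y -75 to 150 mm), steel column (32 mm diameter) at y = +105 mm, red head on it 50 mm wide in x, y from -60 to 130 mm, underside 160 and top 190 mm above the counter. Origin: at counter height on the stop rod's vertical axis; z up. Place and yaw vary.
- stop (a joint): How far the vertical stop rod (16 mm diameter, through the head) is pushed down, m: 0 = highest, 0.055 = end of travel; starts at 0 to 0.02. Freed, it stays where it is left: 5 N of friction, its weight about 2 N, so a slow push of 3 to 4 N moves it down. Locked by the clamp it does not give way at 20 N.
- stop_knob (a point): Centre of the top face of the round black knob on the rod's top (36 mm diameter, 20 mm tall), 143 mm above the underside of the foot. Its height is 295 mm minus the value of joint stop.
- stop_foot (a point): Centre of the underside of the rod's flat rubber foot (40 mm diameter, 8 mm thick; it yields about 0.1 mm per N). Its height is 152 mm minus the value of joint stop.
- clamp (a joint): Angle of the orange clamp lever, rad: 0 = fully open (points to the stand's -x), growing counter-clockwise from above; 1.5 = end stop, fully locked (points to the stand's -y). Above about 0.75 its cam bears on the rod and it turns stiffly (up to about 5 N at the post, 2.5 N below that). It stays where left. Starts locked (1.3 to 1.48); the rod is free below 0.6, locked above 1.2.
- clamp_post (a point): Top centre of the orange upright post at the lever's end: 16 mm diameter, 85 mm from the pivot; its top is 242 mm above the counter and it stands 28 mm above the flat orange lever arm (14 mm wide, 8 mm thick, its top 214 mm above the counter).
- clamp_pivot (a point): The lever's vertical pivot axis, at the head's top face (190 mm above the counter), 30 mm to the stand's -y from the rod's axis.
- cup: Lidded white paper cup with brown sleeve, loose on the base plate under the rod: foot 56 mm diameter, 84 mm over the lid. Origin at the centre of its underside, z up. The flat top of the firm white lid (68 mm diameter) lies 100 to 112 mm above the origin, as the lid sits higher or lower, and is not measured: find it by touch. More than 15 N spoils the cup.
- cup_stack: Bystander: stack of white paper cups, 79 mm diameter, 136 mm tall, loose. Origin at the centre of its underside.
- lid_stack: Bystander: stack of three white plastic lids, 84 mm diameter, 42 mm tall, loose. Origin at the centre of its underside.
- mug: Bystander: blue ceramic mug, 82 mm diameter, 95 mm tall, loose. Origin at the centre of its underside.
- sugar_jar: Bystander: glass sugar jar, 66 mm diameter, 110 mm tall, loose. Origin at the centre of its underside.
- capsule_green: Bystander: white coffee capsule with a green top, 51 mm diameter, 45 mm tall, loose. Origin at the centre of its underside.
- capsule_orange: Bystander: white coffee capsule with an orange top, 51 mm diameter, 45 mm tall, loose. Origin at the centre of its underside.
- spoon: Bystander: steel spoon 150 mm long lying on the counter. Origin under the middle of it.

How it is judged:
On the way, in this order (a step that is already met when the one before it is completed fails the run):
1. the clamp lever is swung open, so that the rod is free (value of joint clamp below 0.6 rad), for 0.1 s.
2. with the clamp open, the rod is lowered until its foot presses on the cup's lid (value of joint clamp below 0.75 rad and contact force between stop and cup above 0.5 N), for 0.1 s.
3. the clamp lever is swung back to locked with the foot still on the lid (value of joint clamp above 1.2 rad and contact force between stop and cup above 0.2 N), for 0.2 s.
At the end, for the whole second after the job is handed in: The clamp lever is locked (beyond 1.2 rad), the rod's foot still rests on the cup's lid (contact force over 0.2 N), and the cup stands upright on the base plate, at rest and within 12 mm of where it was (all of step 3 and z of cup in the frame of stand above 0.009 m and angle between cup's own z axis and vertical below 0.05 rad and distance of cup from where it was at the start of the episode below 0.012 m and linear speed of cup below 0.01 m/s); the robot touches nothing.
It fails at once if the rod presses the cup with more than 15 N (cup crushed) (contact force between stop and cup above 15 N).
It fails at once if the cup is shifted by more than 12 mm (distance of cup from where it was at the start of the episode above 0.012 m).
It fails at once if another thing on the counter is moved by more than 20 mm (distance of any of cup_stack, lid_stack, mug, sugar_jar, capsule_green, capsule_orange, spoon from where it was at the start of the episode above 0.02 m).
It also fails if it takes over 64 s, if anything falls off the work surface, if the arm or the gripper's body presses on something with over 40 N, if the wrist force passes 120 N, or if a joint passes its speed limit or range.

## Working session

There is one attempt and no reset: what is moved stays moved. The work goes in short steps, Python scripts to look and compute and a shell command to move; the robot and the scene stay as the last step left them, time stands still between calls to the robot, and variables do not carry over. Pictures are saved under pics/ and viewed, at most 10 in all, crops included, and the job is handed in when it is done.

```bash
mkdir -p pics
cat > h.py <<'E'
import numpy as np, cv2
from cell import robot
from scipy.spatial.transform import Rotation as R
def cam(n):
    m=robot.camera_model(n); return m
E
python3 - <<'E'
from h import *
s=robot.observe(); print(s)
for n in("side","top"):
    m=robot.camera_model(n); print(m)
    cv2.imwrite(f"pics/{n}0.png",robot.read_camera(n)[:,:,::-1])
print(robot.camera_model("wrist"))
E
```

```text
{'time': 0.0, 'qpos': array([ 1.17702723e+00,  3.42692820e-01,  1.52502273e+00,  3.78028799e-05,
        1.27539823e+00, -1.46006083e-01]), 'qvel': array([ 1.19021459e-03, -1.38204597e-03, -4.48752046e-05,  2.29121792e-04,
       -6.66205408e-04, -1.04104976e-03]), 'joint_efforts': array([ 3.94709195e-04, -4.31246066e+01, -2.44222945e+01,  7.18459021e-02,
        5.59537194e-02, -1.19959127e-04]), 'tool_pos': array([0.1285656 , 0.50860563, 0.23405848]), 'tool_rot': array([-3.14009297e+00, -2.57069402e-04,  2.89381841e+00]), 'contact_force': array([-0.61103341, -0.36396523,  0.17715615]), 'torque': array([ 0.02440548, -0.02240594, -0.02217003]), 'grip_force': 0.0, 'opening': 0.09162029022419421}
{'camera_matrix': array([[376.57072172,   0.        , 318.74781639],
       [  0.        , 376.57072172, 196.80698766],
       [  0.        ,   0.        ,   1.        ]]), 'dist_coeffs': array([-0.05532135,  0.        ,  0.        ,  0.        ,  0.        ]), 'position': array([0.47289664, 0.53692043, 0.71562384]), 'attitude': array([-2.39005868,  0.02094473, -2.97683764])}
{'camera_matrix':
[... 274 characters left out ...]
, 0.04586514, 1.32656957]), 'attitude': array([-2.97604064, -0.00535192, -1.57482624])}
{'camera_matrix': array([[301.91676597,   0.        , 315.0995292 ],
       [  0.        , 301.91676597, 199.31307751],
       [  0.        ,   0.        ,   1.        ]]), 'dist_coeffs': array([-0.05505012,  0.        ,  0.        ,  0.        ,  0.        ]), 'mount': array([[ 8.41510688e-04, -9.69536465e-01, -2.44945577e-01,
         6.59855518e-02],
       [ 9.99999425e-01,  9.78551622e-04, -4.37775922e-04,
        -1.13212554e-03],
       [ 6.64131611e-04, -2.44945067e-01,  9.69536731e-01,
        -1.49377829e-01],
       [ 0.00000000e+00,  0.00000000e+00,  0.00000000e+00,
         1.00000000e+00]])}
```

View pics/top0.png

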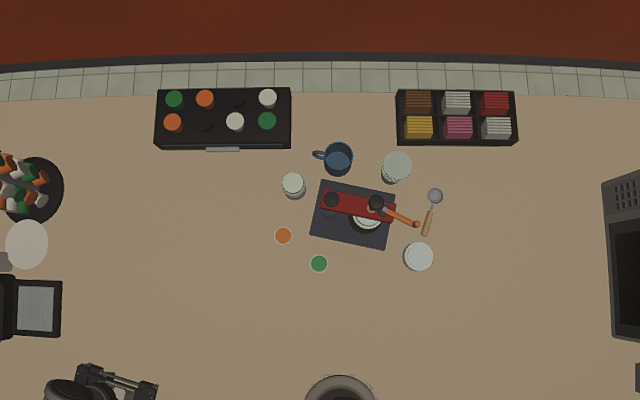

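View pics/side0.png

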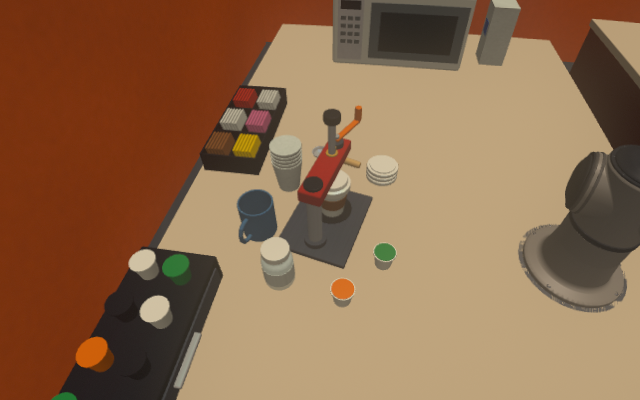

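The top view shows the knob at about (376,202), the orange post at (416,223) and the base plate around (353,215). In the side view the knob is at (332,116) and the post at (358,110).

```bash
cat >> h.py <<'E'
def ray(n,uv,s=None):
    m=robot.camera_model(n)
    p=cv2.undistortPoints(np.array([[uv]],float),m["camera_matrix"],m["dist_coeffs"])[0,0]
    d=np.array([*p,1.])
    if n=="wrist":
        T=np.eye(4);T[:3,:3]=R.from_euler("xyz",s["tool_rot"]).as_matrix();T[:3,3]=s["tool_pos"]
        T=T@m["mount"]; return T[:3,3],T[:3,:3]@d
    return m["position"],R.from_euler("xyz",m["attitude"]).as_matrix()@d
def onz(n,uv,z,s=None):
    o,d=ray(n,uv,s); return o+d*(z-o[2])/d[2]
def tri(a,b):
    (o1,d1),(o2,d2)=a,b
    t=np.linalg.lstsq(np.c_[d1,-d2],o2-o1,rcond=None)[0]
    p,q=o1+t[0]*d1,o2+t[1]*d2
    return (p+q)/2,np.linalg.norm(p-q)
E
python3 - <<'E'
from h import *
im={n:cv2.imread(f"pics/{n}0.png") for n in("top","side")}
print("knob",tri(ray("top",(376,202)),ray("side",(332,115))))
print("post",tri(ray("top",(416.5,223)),ray("side",(358.5,108))))
for c in((320,180),(395,193),(386,249),(310,236)): print("plate",onz("top",c,.012))
K=onz("top",(376,202),.29);P=onz("top",(416.5,223),.242);print(K,P)
t=im["top"][185:240,360:430];s=im["side"][95:150,310:375]
cv2.imwrite("pics/c.png",np.hstack([cv2.resize(t,(400,400*55//70),interpolation=2),cv2.resize(s,(390,400*55//70),interpolation=2)]))
E
```

```text
knob (array([ 0.55736598, -0.0797252 ,  0.28496987]), np.float64(0.0015187088863856954))
post (array([ 0.51248341, -0.18308439,  0.23718449]), np.float64(0.000578521723685997))
plate [0.66549822 0.05142754 0.012     ]
plate [ 0.62590412 -0.16953966  0.012     ]
plate [ 0.46161631 -0.13882527  0.012     ]
plate [0.50032067 0.08075614 0.012     ]
[ 0.5558118 -0.0791287  0.29     ] [ 0.51166935 -0.18205997  0.242     ]
```

View pics/c.png

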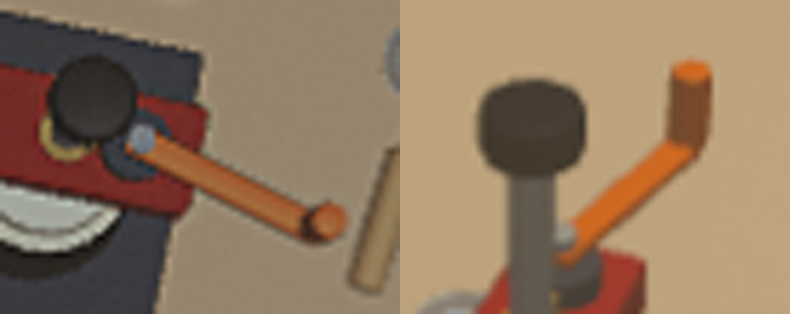

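```bash
cat >> h.py <<'E'
def to(x,y,z,yaw):
    s=robot.observe(); M=R.from_euler("xyz",[np.pi,0,s["tool_rot"][2]]).as_matrix()
    d=M.T@(np.array([x,y,z])-s["tool_pos"]); t=-(yaw-s["tool_rot"][2]); t=(t+np.pi)%(2*np.pi)-np.pi
    print("t",s["time"],"pos",s["tool_pos"].round(4),"yaw",round(s["tool_rot"][2],3),"F",s["contact_force"].round(2)); print("shift",d.round(4),"turn",round(t,3),"rows",np.linalg.norm(d)/.0417,t/.125)
O=np.array([.5565,-.0800]);psi=-.176
def loc(x,y):
    c,s=np.cos(psi),np.sin(psi); return O+np.array([c*x-s*y,s*x+c*y])
def post(c,r=.085):
    a=np.pi+c; return loc(r*np.cos(a),-.03+r*np.sin(a))
E
python3 -m jog '[[[1,-0.03,-0.018,-0.02,0.12],[1,-0.065,-0.036,-0.035,0.24],[1,-0.1,-0.055,-0.05,0.36],[1,-0.13,-0.072,-0.06,0.48],[1,-0.16,-0.09,-0.066,0.6]]]'
python3 - <<'E'
from h import *
print(post(1.3),post(.35))
to(.48,-.15,.33,1.08)
E
```

```text
time: 0.52
tool_pos: [0.263, 0.3814, 0.3019]
tool_rot: [3.14, -0.0, 2.288]
contact_force: [0.8, 0.9, 0.4]
opening: 0.092
grip_force: 0.0
[ 0.51452054 -0.18619262] [ 0.4675307  -0.12425204]
t 0.5167 pos [0.263  0.3814 0.3019] yaw 2.288 F [0.8  0.91 0.44]
shift [-0.5431 -0.1858 -0.0281] turn 1.208 rows 13.780531662139005 9.66469843677774
```

```bash
python3 -m jog '[[[1,-0.038,-0.013,-0.01,0.12],[1,-0.076,-0.026,-0.02,0.24],[1,-0.114,-0.039,-0.028,0.36],[1,-0.152,-0.052,-0.028,0.48],[1,-0.19,-0.065,-0.028,0.6]]]'
python3 - <<'E'
from h import *
to(.48,-.15,.33,1.08)
E
```

```text
time: 0.93
tool_pos: [0.339, 0.1952, 0.3291]
tool_rot: [3.141, -0.0, 1.688]
contact_force: [0.5, 0.1, 0.3]
opening: 0.0919
grip_force: 0.0
t 0.9333 pos [0.339  0.1952 0.3291] yaw 1.688 F [0.48 0.13 0.28]
shift [-0.3594  0.0996 -0.0009] turn 0.608 rows 8.943428461989955 4.866334626537718
```

```bash
python3 -m jog '[[[1,-0.038,0.01,0,0.12],[1,-0.076,0.021,0,0.24],[1,-0.114,0.031,0,0.36],[1,-0.152,0.042,0,0.48],[1,-0.19,0.053,0,0.608]]]'
python3 - <<'E'
from h import *
to(.48,-.15,.33,1.08)
E
```

```text
time: 1.35
tool_pos: [0.4147, 0.013, 0.3286]
tool_rot: [-3.141, -0.0, 1.083]
contact_force: [1.4, 0.8, -0.6]
opening: 0.092
grip_force: 0.0
t 1.35 pos [0.4147 0.013  0.3286] yaw 1.083 F [ 1.45  0.8  -0.61]
shift [-0.1133  0.1341 -0.0014] turn 0.003 rows 4.210383815700708 0.021017631353284827
```

```bash
python3 -m jog '[[[1,-0.023,0.027,0,0],[1,-0.046,0.054,0,0],[1,-0.069,0.081,0,0],[1,-0.092,0.108,0,0],[1,-0.113,0.134,0,0]]]'
python3 -m jog '[[[0,0,0,0,0],[0,0,0,0,0],[0,0,0,0,0]]]'
python3 - <<'E'
from h import *
to(*post(1.3),.33,1.08)
s=robot.observe();w=robot.read_camera("wrist")[:,:,::-1]
cv2.imwrite("pics/w1.png",w)
h=cv2.cvtColor(w,cv2.COLOR_BGR2HSV); m=cv2.inRange(h,(6,120,60),(18,255,255))
n,l,st,c=cv2.connectedComponentsWithStats(m)
for i in range(1,n):
    if st[i,4]>60: print(st[i],c[i],onz("wrist",c[i],.242,s))
E
```

```text
time: 1.77
tool_pos: [0.4811, -0.1493, 0.3283]
tool_rot: [-3.141, -0.0, 1.088]
contact_force: [0.6, 0.1, -0.6]
opening: 0.0917
grip_force: 0.0
time: 2.02
tool_pos: [0.4806, -0.1469, 0.3282]
tool_rot: [-3.14, -0.0, 1.088]
contact_force: [0.3, 0.4, 0.4]
opening: 0.0762
grip_force: 0.0
t 2.0167 pos [ 0.4806 -0.1469  0.3282] yaw 1.088 F [0.25 0.41 0.37]
shift [-0.0191  0.0482 -0.0018] turn 0.008 rows 1.2451413539694929 0.06751665514652672
[ 580    0   60  114 3085] [616.77763371  31.15559157] [ 0.747455   -0.13186062  0.242     ]
[ 573   60   63   68 3018] [604.28296885  94.07654076] [ 0.72345866 -0.17217495  0.242     ]
[341  79  22  26  62] [347.61290323  95.17741935] [ 0.5411334  -0.08291705  0.242     ]
[ 354  117   24  119 1732] [364.65415704 180.76039261] [ 0.52448815 -0.14739888  0.242     ]
```

View pics/w1.png

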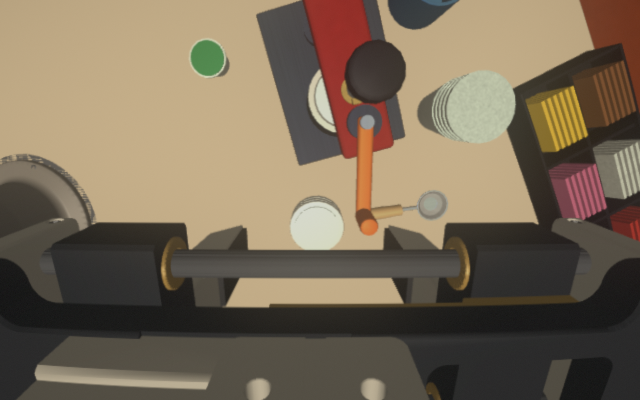

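The wrist view shows the post top at about (369,228), the pivot bolt at (368,122), and the knob at (376,71). No object is near the post except the spoon, which lies low on the counter.

Run:
```python
from h import *
s=robot.observe()
P=onz("wrist",(369,227.5),.242,s);V=onz("wrist",(368,122),.222,s);K=onz("wrist",(376,71),.287,s)
print(P,V,K, "pivot exp",loc(0,-.03))
d=P[:2]-loc(0,-.03);print(np.linalg.norm(d),np.arctan2(d[1],d[0])-psi+np.pi)
d=P[:2]-V[:2];print(np.linalg.norm(d),(np.arctan2(d[1],d[0])-psi+np.pi))
to(P[0],P[1],.233,1.05)
```

```text
[ 0.51099404 -0.18427346  0.242     ] [ 0.54933361 -0.10861238  0.222     ] [ 0.55650893 -0.07906612  0.287     ] pivot exp [ 0.55124722 -0.10953656]
0.08488771157948559 1.2527488658595922
0.08482052949606626 1.2777810219352552
t 2.0667 pos [ 0.4806 -0.1464  0.3286] yaw 1.089 F [ 0.15  1.04 -0.16]
shift [-0.0195  0.0444  0.0956] turn 0.039 rows 2.569958181740491 0.31512945509044243
```

```bash
python3 -m jog '[[[-0.45,-0.01,0.022,0,0],[-0.45,-0.0195,0.0445,0,0],[-0.45,-0.0195,0.0445,0,0],[-0.45,-0.0195,0.0445,0.02,0],[-0.45,-0.0195,0.0445,0.04,0]]]'
python3 -m jog '[[[-0.45,0,0,0,0],[-0.45,0,0,0,0],[-0.45,0,0,0,0],[-0.45,0,0,0,0]]]'
python3 - <<'E'
from h import *
to(.511,-.1843,.227,1.088)
s=robot.observe();w=robot.read_camera("wrist")[:,:,::-1]
cv2.imwrite("pics/w2.png",w)
E
```

```text
time: 2.48
tool_pos: [0.5117, -0.1841, 0.2893]
tool_rot: [3.139, -0.0, 1.09]
contact_force: [0.1, 0.2, -0.1]
opening: 0.0392
grip_force: 0.0
time: 2.82
tool_pos: [0.5118, -0.1849, 0.2903]
tool_rot: [3.139, -0.0, 1.09]
contact_force: [0.7, -0.4, 0.2]
opening: 0.0251
grip_force: 0.0
t 2.8167 pos [ 0.5118 -0.1849  0.2903] yaw 1.09 F [ 0.75 -0.4   0.23]
shift [ 0.0001 -0.001   0.0633] turn 0.002 rows 1.5190131726074927 0.01205362049702785
```

View pics/w2.png

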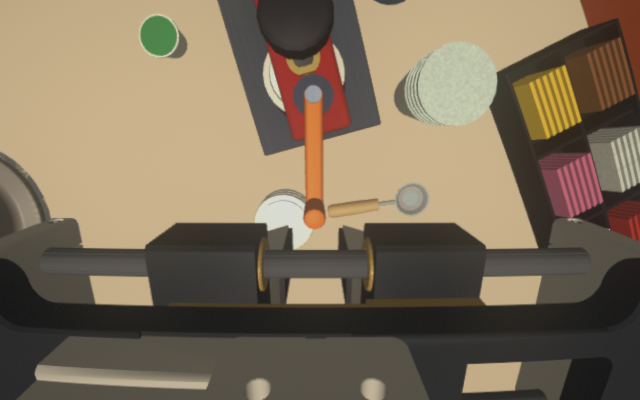

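The post top, at (315,216), is centred between the fingers, so I'm descending around it.

```bash
python3 -m jog '[[[-0.45,0,0,0.02,0],[-0.45,0,0,0.035,0],[-0.45,0,0,0.05,0],[-0.45,0,0,0.063,0],[-0.45,0,0,0.063,0]]]'
python3 - <<'E'
from h import *
s=robot.observe();a=s["tool_rot"][2]
V=np.array([.5503,-.109])
for k in (0,.2,.4,.6,.8,1.0):
    t=a-k; p=V-.085*np.array([np.cos(t),np.sin(t)])
    d=p-(V-.085*np.array([np.cos(a),np.sin(a)])); print(k,"tool dx",d@[np.cos(a),np.sin(a)],"dy",d@[np.sin(a),-np.cos(a)])
E
```

```text
time: 3.28
tool_pos: [0.5105, -0.1847, 0.224]
tool_rot: [-3.138, -0.0, 1.089]
contact_force: [-0.3, -0.3, -0.8]
opening: 0.0255
grip_force: 0.0
0 tool dx 0.0 dy 0.0
0.2 tool dx 0.0016943408834944607 dy -0.016886893117580154
0.4 tool dx 0.006709815509754756 dy -0.03310055909623525
0.6 tool dx 0.014846472732677325 dy -0.047994610238578
0.8 tool dx 0.025779929705490923 dy -0.06097526772645942
1.0 tool dx 0.03907430400120811 dy -0.07152503370867119
```

```bash
python3 -m jog '[[[-0.45,0.0003,-0.0068,0,0.08],[-0.45,0.0011,-0.0135,0,0.16],[-0.45,0.0024,-0.0202,0,0.24],[-0.45,0.0043,-0.0267,0,0.32],[-0.45,0.0067,-0.0331,0,0.4]]]'
```

```text
time: 3.7
tool_pos: [0.4858, -0.1647, 0.2272]
tool_rot: [3.138, -0.001, 0.685]
contact_force: [1.9, -2.4, -1.7]
opening: 0.0253
grip_force: 1.3
```

```bash
python3 -m jog '[[[-0.45,0.0003,-0.0068,0,0.08],[-0.45,0.0011,-0.0135,0,0.16],[-0.45,0.0024,-0.0202,0,0.24],[-0.45,0.0043,-0.0267,0,0.32],[-0.45,0.0067,-0.0331,0,0.4]]]'
python3 -m jog '[[[-0.45,0.0003,-0.0068,0,0.08],[-0.45,0.0011,-0.0135,0,0.16],[-0.45,0.0024,-0.0202,0,0.24],[-0.45,0.0024,-0.0202,0,0.24]]]'
```

```text
time: 4.12
tool_pos: [0.4696, -0.1349, 0.2273]
tool_rot: [3.139, -0.001, 0.284]
contact_force: [-0.9, -3.5, 0.7]
opening: 0.0252
grip_force: 1.5
time: 4.45
tool_pos: [0.4661, -0.1138, 0.2272]
tool_rot: [3.141, -0.002, 0.047]
contact_force: [0.3, -0.4, -0.2]
opening: 0.0254
grip_force: 0.0
```

```bash
python3 -m jog '[[[-0.45,0,0,-0.03,0],[-0.45,0,0,-0.06,0],[-0.45,0,0,-0.09,0],[-0.45,0,0,-0.11,0],[-1,0,0,-0.11,0]]]'
python3 - <<'E'
from h import *
s=robot.observe();w=robot.read_camera("wrist")[:,:,::-1]
cv2.imwrite("pics/w3.png",w)
to(.5565,-.0795,.32,s["tool_rot"][2])
E
```

```text
time: 4.87
tool_pos: [0.4677, -0.1148, 0.3413]
tool_rot: [3.138, -0.01, 0.052]
contact_force: [0.0, -0.5, 0.4]
opening: 0.0221
grip_force: 0.0
t 4.9167 pos [ 0.467  -0.1145  0.3388] yaw 0.051 F [-0.41  1.63  0.12]
shift [ 0.0912 -0.0304  0.0188] turn -0.0 rows 2.3486955920965333 -0.002879387514216347
```

View pics/w3.png

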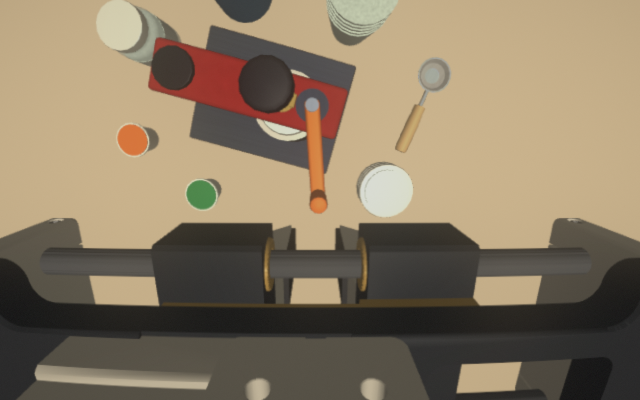

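The lever now points almost fully open, at about 0.33 rad. Its post is at (319,204) and the knob at (267,83). Next I move over the knob with the fingers shut.

```bash
python3 -m jog '[[[-1,0.03,-0.01,0,0],[-1,0.06,-0.02,0,0],[-1,0.091,-0.0305,0,0],[-1,0.091,-0.0305,0.01,0],[-1,0.091,-0.0305,0.019,0]]]'
python3 -m jog '[[[-1,0,0,0,0],[-1,0,0,0,0],[-1,0,0,0,0],[-1,0,0,0,0]]]'
python3 - <<'E'
from h import *
s=robot.observe()
s1=dict(s,tool_pos=np.array([.4672,-.1146,.3400]),tool_rot=np.array([3.138,-.005,.051]))
for z in(.28,.29):print(onz("wrist",(267,83),z,s1))
to(.5565,-.0795,.308,s["tool_rot"][2]);print(s["opening"])
E
```

```text
time: 5.33
tool_pos: [0.5561, -0.0785, 0.3148]
tool_rot: [-3.141, 0.002, 0.052]
contact_force: [0.4, 0.3, -0.3]
opening: 0.0002
grip_force: 0.0
time: 5.67
tool_pos: [0.555, -0.0796, 0.3176]
tool_rot: [3.141, -0.001, 0.048]
contact_force: [-0.3, 0.1, 1.0]
opening: 0.0005
grip_force: 0.0
[ 0.55656135 -0.07959788  0.28      ]
[ 0.5553632  -0.08113239  0.29      ]
t 5.6667 pos [ 0.555  -0.0796  0.3176] yaw 0.048 F [-0.31  0.07  0.98]
shift [ 0.0015 -0.      0.0096] turn 0.0 rows 0.2327583803454689 0.0
0.0005251892228884704
```

```bash
python3 -m jog '[[[-1,0.001,0,0.004,0],[-1,0.001,0,0.008,0],[-1,0.001,0,0.012,0],[-1,0.001,0,0.014,0],[-1,0.001,0,0.016,0]]]'
python3 -m jog '[[[-1,0,0,0.002,0],[-1,0,0,0.004,0],[-1,0,0,0.006,0],[-1,0,0,0.008,0],[-1,0,0,0.01,0]]]'
python3 -m jog '[[[-1,0,0,0.002,0],[-1,0,0,0.004,0],[-1,0,0,0.006,0],[-1,0,0,0.007,0],[-1,0,0,0.008,0]]]'
```

```text
time: 6.08
tool_pos: [0.5561, -0.0791, 0.3003]
tool_rot: [-3.141, 0.001, 0.049]
contact_force: [-1.0, -0.6, 4.3]
opening: 0.0007
grip_force: 2.0
time: 6.5
tool_pos: [0.5562, -0.0791, 0.2908]
tool_rot: [3.142, -0.0, 0.049]
contact_force: [-3.3, -0.2, 4.3]
opening: 0.0005
grip_force: 2.1
time: 6.92
tool_pos: [0.5562, -0.0791, 0.2824]
tool_rot: [-3.141, 0.0, 0.049]
contact_force: [-4.0, -0.0, 3.2]
opening: 0.0002
grip_force: 1.8
```

```bash
cat > ok.py <<'E'
from h import *
import sys
f=robot.observe()["contact_force"][2]; sys.exit(f>5.3)
E
python3 -m jog '[[[-1,0,0,0.001,0],[-1,0,0,0.002,0],[-1,0,0,0.003,0],[-1,0,0,0.004,0],[-1,0,0,0.005,0]]]' | grep -E "pos|contact"
J='python3 -m jog'
(python3 -m jog '[[[-1,0,0,0.0002,0],[-1,0,0,0.0004,0],[-1,0,0,0.0006,0],[-1,0,0,0.0008,0],[-1,0,0,0.001,0]]]' && python3 ok.py &&
python3 -m jog '[[[-1,0,0,0.0002,0],[-1,0,0,0.0004,0],[-1,0,0,0.0006,0],[-1,0,0,0.0008,0],[-1,0,0,0.001,0]]]' && python3 ok.py &&
python3 -m jog '[[[-1,0,0,0.0002,0],[-1,0,0,0.0004,0],[-1,0,0,0.0006,0],[-1,0,0,0.0008,0],[-1,0,0,0.001,0]]]' && python3 ok.py &&
python3 -m jog '[[[-1,0,0,0.0002,0],[-1,0,0,0.0004,0],[-1,0,0,0.0006,0],[-1,0,0,0.0008,0],[-1,0,0,0.001,0]]]' ) | grep -E "time|pos|contact"
```

```text
tool_pos: [0.5563, -0.0791, 0.2776]
contact_force: [-2.4, 0.6, 3.0]
time: 7.75
tool_pos: [0.5563, -0.0791, 0.2767]
contact_force: [-2.4, 0.6, 3.3]False
```

```bash
sed -i 's/sys.exit(f>5.3)/sys.exit(int(f>5.3))/' ok.py
(python3 -m jog '[[[-1,0,0,0.0002,0],[-1,0,0,0.0004,0],[-1,0,0,0.0006,0],[-1,0,0,0.0008,0],[-1,0,0,0.001,0]]]' && python3 ok.py &&
python3 -m jog '[[[-1,0,0,0.0002,0],[-1,0,0,0.0004,0],[-1,0,0,0.0006,0],[-1,0,0,0.0008,0],[-1,0,0,0.001,0]]]' && python3 ok.py &&
python3 -m jog '[[[-1,0,0,0.0002,0],[-1,0,0,0.0004,0],[-1,0,0,0.0006,0],[-1,0,0,0.0008,0],[-1,0,0,0.001,0]]]' && python3 ok.py &&
python3 -m jog '[[[-1,0,0,0.0002,0],[-1,0,0,0.0004,0],[-1,0,0,0.0006,0],[-1,0,0,0.0008,0],[-1,0,0,0.001,0]]]' ) | grep -E "pos|contact"
```

```text
tool_pos: [0.5563, -0.0791, 0.2757]
contact_force: [-2.5, 0.2, 2.6]
tool_pos: [0.5563, -0.0791, 0.2747]
contact_force: [-1.8, 0.8, 2.3]
tool_pos: [0.5563, -0.0791, 0.2737]
contact_force: [-2.7, 0.1, 3.3]
tool_pos: [0.5563, -0.0791, 0.2727]
contact_force: [-2.3, -0.0, 3.2]
```

```bash
(python3 -m jog '[[[-1,0,0,0.0002,0],[-1,0,0,0.0004,0],[-1,0,0,0.0006,0],[-1,0,0,0.0008,0],[-1,0,0,0.001,0]]]' && python3 ok.py &&
python3 -m jog '[[[-1,0,0,0.0002,0],[-1,0,0,0.0004,0],[-1,0,0,0.0006,0],[-1,0,0,0.0008,0],[-1,0,0,0.001,0]]]' && python3 ok.py &&
python3 -m jog '[[[-1,0,0,0.0002,0],[-1,0,0,0.0004,0],[-1,0,0,0.0006,0],[-1,0,0,0.0008,0],[-1,0,0,0.001,0]]]' && python3 ok.py &&
python3 -m jog '[[[-1,0,0,0.0002,0],[-1,0,0,0.0004,0],[-1,0,0,0.0006,0],[-1,0,0,0.0008,0],[-1,0,0,0.001,0]]]' && python3 ok.py &&
python3 -m jog '[[[-1,0,0,0.0002,0],[-1,0,0,0.0004,0],[-1,0,0,0.0006,0],[-1,0,0,0.0008,0],[-1,0,0,0.001,0]]]' ) | grep -E "pos|contact"
```

```text
tool_pos: [0.5563, -0.0791, 0.2717]
contact_force: [-2.7, -0.2, 2.9]
tool_pos: [0.5563, -0.0791, 0.2707]
contact_force: [-1.7, 0.0, 4.0]
tool_pos: [0.5563, -0.0791, 0.2697]
contact_force: [-2.2, 0.7, 3.2]
tool_pos: [0.5563, -0.0791, 0.2691]
contact_force: [-3.0, -0.3, 6.9]
```

```bash
python3 -m jog '[[[-1,0,0,0.0001,0],[-1,0,0,0.0002,0],[-1,0,0,0.0002,0],[-1,0,0,0.0002,0],[-1,0,0,0.0002,0]]]'
python3 -m jog '[[[-1,0,0,0,0],[-1,0,0,0,0]]]'
```

```text
time: 11.5
tool_pos: [0.5563, -0.0791, 0.2691]
tool_rot: [3.141, -0.001, 0.049]
contact_force: [-2.9, 0.9, 6.3]
opening: 0.0007
grip_force: 3.3
time: 11.67
tool_pos: [0.5563, -0.0791, 0.2691]
tool_rot: [3.141, -0.001, 0.049]
contact_force: [-3.8, 1.3, 6.4]
opening: 0.0004
grip_force: 3.3
```

```bash
python3 -m jog '[[[-1,0,0,0.0002,0],[-1,0,0,0.0004,0],[-1,0,0,0.0005,0],[-1,0,0,0.0005,0],[-1,0,0,0.0005,0]]]'
```

```text
time: 12.08
tool_pos: [0.5564, -0.0791, 0.2691]
tool_rot: [3.141, -0.001, 0.049]
contact_force: [-3.5, -0.5, 9.0]
opening: 0.0003
grip_force: 4.5
```

```bash
python3 -m jog '[[[-1,0,0,-0.01,0],[-1,0,0,-0.03,0],[-1,0,0,-0.05,0],[-1,0,0,-0.07,0],[-1,0,0,-0.07,0]]]'
python3 - <<'E'
from h import *
to(.467,-.116,.29,.047)
E
```

```text
time: 12.5
tool_pos: [0.5578, -0.0795, 0.3423]
tool_rot: [3.139, -0.008, 0.049]
contact_force: [-0.3, 0.3, 0.3]
opening: 0.0003
grip_force: 0.0
t 12.5 pos [ 0.5578 -0.0795  0.3423] yaw 0.049 F [-0.26  0.29  0.32]
shift [-0.0925  0.0321  0.0523] turn 0.002 rows 2.662641509488871 0.014544799329929248
```

```bash
python3 -m jog '[[[-0.42,-0.03,0.01,0,0],[-0.42,-0.06,0.02,0,0],[-0.42,-0.092,0.032,0,0],[-0.42,-0.092,0.032,0.02,0],[-0.42,-0.092,0.032,0.04,0]]]'
python3 -m jog '[[[-0.42,0,0,0,0],[-0.42,0,0,0,0],[-0.42,0,0,0,0]]]'
python3 - <<'E'
from h import *
to(.467,-.116,.226,.047)
s=robot.observe();w=robot.read_camera("wrist")[:,:,::-1]
cv2.imwrite("pics/w4.png",w)
E
```

```text
time: 12.92
tool_pos: [0.4654, -0.1163, 0.2985]
tool_rot: [3.14, -0.003, 0.047]
contact_force: [0.2, -0.3, -0.7]
opening: 0.0257
grip_force: 0.0
time: 13.17
tool_pos: [0.4665, -0.1156, 0.2987]
tool_rot: [3.141, -0.001, 0.049]
contact_force: [0.5, 0.3, 0.1]
opening: 0.0267
grip_force: 0.0
t 13.1667 pos [ 0.4665 -0.1156  0.2987] yaw 0.049 F [0.51 0.32 0.1 ]
shift [0.0004 0.0004 0.0727] turn 0.002 rows 1.7424918895607129 0.016061861523780863
```

View pics/w4.png

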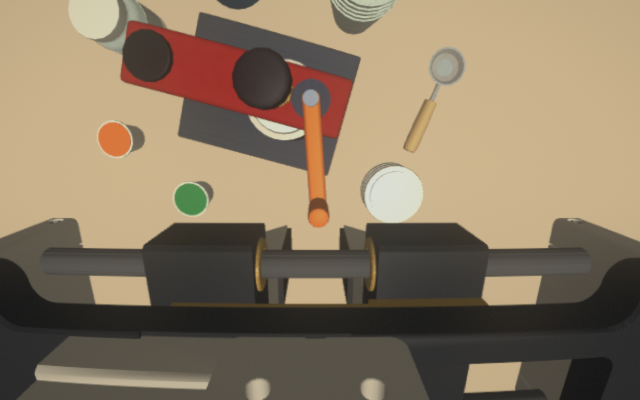

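The post, at (319,217), is inside the finger gap. Now down and swing back.

```bash
python3 -m jog '[[[-0.42,0,0,0.02,0],[-0.42,0,0,0.04,0],[-0.42,0,0,0.06,0],[-0.42,0,0,0.072,0],[-0.42,0,0,0.072,0]]]' | grep -E "pos|contact"
python3 -m jog '[[[-0.42,0.0003,0.0068,0,-0.08],[-0.42,0.0011,0.0135,0,-0.16],[-0.42,0.0024,0.0202,0,-0.24],[-0.42,0.0043,0.0267,0,-0.32],[-0.42,0.0067,0.0331,0,-0.4]]]'
python3 -m jog '[[[-0.42,0.0003,0.0068,0,-0.08],[-0.42,0.0011,0.0135,0,-0.16],[-0.42,0.0024,0.0202,0,-0.24],[-0.42,0.0043,0.0267,0,-0.32],[-0.42,0.0067,0.0331,0,-0.4]]]'
```

```text
tool_pos: [0.4654, -0.1151, 0.2244]
contact_force: [-0.1, -0.2, -0.7]
time: 14.05
tool_pos: [0.4752, -0.1481, 0.2274]
tool_rot: [3.141, -0.002, 0.453]
contact_force: [-0.5, 3.1, -0.5]
opening: 0.0269
grip_force: 1.2
time: 14.47
tool_pos: [0.4955, -0.1749, 0.2275]
tool_rot: [3.141, -0.001, 0.853]
contact_force: [-0.6, 3.0, 0.3]
opening: 0.0267
grip_force: 1.2
```

```bash
python3 -m jog '[[[-0.42,0.0003,0.0068,0,-0.08],[-0.42,0.0011,0.0135,0,-0.16],[-0.42,0.0024,0.0202,0,-0.24],[-0.42,0.0043,0.0267,0,-0.32],[-0.42,0.0067,0.0331,0,-0.4]]]'
python3 -m jog '[[[-0.42,0,0.002,0,-0.02],[-0.42,0,0.004,0,-0.04],[-0.42,0,0.006,0,-0.06],[-0.42,0,0.006,0,-0.06]]]'
```

```text
time: 14.88
tool_pos: [0.5246, -0.1917, 0.2274]
tool_rot: [3.141, -0.001, 1.253]
contact_force: [-2.5, 3.3, 0.4]
opening: 0.0264
grip_force: 1.3
time: 15.22
tool_pos: [0.5299, -0.1941, 0.2266]
tool_rot: [3.141, 0.0, 1.309]
contact_force: [-0.4, 1.0, 0.3]
opening: 0.0267
grip_force: 0.3
```

```bash
python3 -m jog '[[[-0.42,0.0002,0.002,0,-0.02],[-0.42,0.0005,0.004,0,-0.04],[-0.42,0.001,0.006,0,-0.06],[-0.42,0.001,0.006,0,-0.06]]]' | grep -E "pos|contact"
python3 -m jog '[[[-0.42,0.0002,0.001,0,0],[-0.42,0.0003,0.002,0,0],[-0.42,0.0003,0.002,0,0]]]'| grep -E "pos|contact"
```

```text
tool_pos: [0.5315, -0.1938, 0.2261]
contact_force: [-18.5, 3.9, 9.6]
tool_pos: [0.5317, -0.1938, 0.226]
contact_force: [-25.6, 3.2, 13.2]
```

The lever is against its end stop. I back off to release the load, lift clear and check.

```bash
python3 -m jog '[[[-0.42,0,-0.004,0,0],[-0.42,0,-0.008,0,0],[-0.42,0,-0.01,0,0],[-0.42,0,-0.01,0,0],[-0.42,0,-0.01,0,0]]]' | grep -E "pos|contact|grip"
python3 -m jog '[[[-0.42,0,-0.01,0,0]]]' >/dev/null; true
```

```text
tool_pos: [0.5283, -0.1928, 0.2261]
contact_force: [-0.4, -0.1, 0.9]
grip_force: 0.0
```

That extra row was my slip: it pulled the tool 10 mm further back. I'll swing forward again to the stop.

```bash
python3 -m jog '[[[-0.42,0,0.004,0,0],[-0.42,0,0.008,0,0],[-0.42,0,0.011,0,0],[-0.42,0,0.0135,0,0],[-0.42,0,0.0135,0,0]]]'
```

```text
time: 16.72
tool_pos: [0.5311, -0.1936, 0.2257]
tool_rot: [-3.139, 0.0, 1.369]
contact_force: [-4.5, -0.9, 1.2]
opening: 0.0268
grip_force: 2.2
```

```bash
python3 -m jog '[[[-0.42,0,0.001,0,0],[-0.42,0,0.001,0,0],[-0.42,0,-0.002,0,0],[-0.42,0,-0.005,0,0],[-0.42,0,-0.005,0,0]]]'
python3 -m jog '[[[-0.42,0,0,-0.02,0],[-0.42,0,0,-0.05,0],[-0.42,0,0,-0.08,0],[-0.42,0,0,-0.1,0],[-0.42,0,0,-0.1,0]]]'
python3 - <<'E'
from h import *
w=robot.read_camera("wrist")[:,:,::-1];s=robot.read_camera("side")[:,:,::-1]
cv2.imwrite("pics/f.png",np.vstack([w[:250],cv2.resize(s[80:260,230:410],(640,640),interpolation=2)[:350]]))
E
```

```text
time: 17.13
tool_pos: [0.5265, -0.1922, 0.226]
tool_rot: [3.141, -0.0, 1.369]
contact_force: [0.1, -0.5, 0.9]
opening: 0.0268
grip_force: 0.0
time: 17.55
tool_pos: [0.5282, -0.193, 0.3311]
tool_rot: [3.132, 0.002, 1.369]
contact_force: [-0.1, -0.6, -0.4]
opening: 0.0266
grip_force: 0.0
```

View pics/f.png

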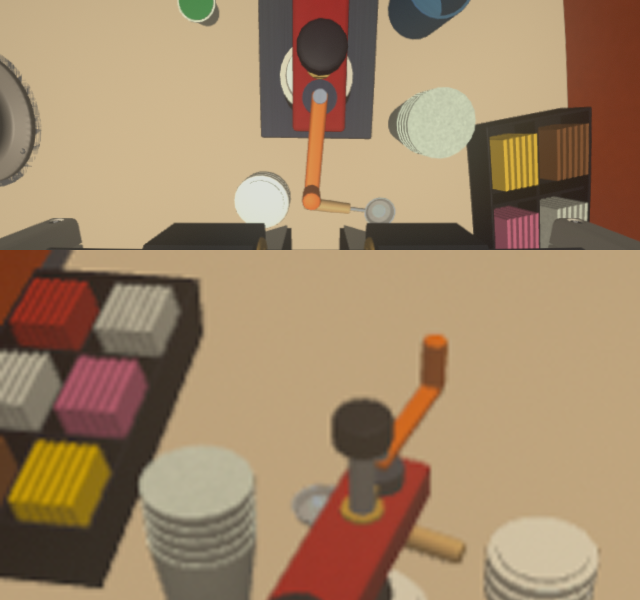

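The lever is about 5° short of the head axis, which puts the clamp near 1.48 rad. The knob is lowered, the cup is in place and the gripper is clear.

```bash
python3 -c "
from cell import robot
print(robot.hand_in())"
```

```text
the job is handed in; nothing more can be done
None
```

I handed the job in with the stop set: the foot is resting on the lid at about 6 N by my estimate, the clamp is swung back to its end stop (about 1.48 rad), and the cup and other things looked unmoved; the hand-in returned no verdict.

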